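# Open the battery bay of a parcel scale

## Task

The parcel scale lies face down on the packing bench for new batteries. With light fingertip pressure press the battery cover's snap tab in, then push the released cover along its guides, right off its seat, until the whole cover, tab included, is past the open battery bay, and leave it lying flat on the scale's base plate. Push only, never pinch, lift or tip up the cover, do not let it fall off the scale, and leave the tape gun, knife and fresh cells where they are.

Things in the scene. Friction and masses are not known exactly. Their poses are not given: they have to be found in the camera images.
- scale: Parcel scale lying face down on a cardboard pad, fixed. Its grey base plate, 360 x 280 mm, looks up, always 52 mm above the bench. Origin at bench height under the middle of the plate, z up; the cover slides off along +x. Rubber feet (34 mm wide, 16 mm tall) at x +-152, y +-114 mm; a 50 mm wide, lower display head along the +x side. The plate is bare from x = -40 mm to its edge at +180 mm.
- bay (a point): Middle of the battery bay's mouth, level with the base plate, (-74, 0, 52) mm in the scale's frame: an opening 62 mm (x) by 60 mm (y) holding four old cells. Guide rails along both its sides (scale x -102 to -40 mm, 9.5 mm tall, lips inward to y = +-38 mm) hold the cover's edges. Two catch lugs (scale x -141 to -133 mm, 13 mm tall, 56 mm free gap between them) block the tab's ears.
- cover: Loose black battery cover, about 80 g. Origin on its plate's underside; seated it is at (-75, 0, 52) mm in the scale's frame, same axes. Plate x -35 to 40 mm, 86 mm wide, 4 mm thick. At its tail (-x) stands a thumb rib, x -35 to -29 mm, 56 mm wide, top 17 mm above the underside: push its -x face towards +x. Once released it slides at a few newtons. Behind the rib is the snap tab.
- tab (a joint): Spring-loaded snap tab, hinged at the foot of the rib. 0 rad = free, tail risen, ears locked behind the lugs; grows as pressed; 0.21 = level with the plate. Released above 0.15 (fingertip 4 to 5 mm above the base plate): keep it so for the first 20 mm of sliding, then it may rise. Takes 3 to 5 N at its tail, 6 to 9 N near the rib. A finger pressing it and moving to +x meets the rib.
- tab_pad (a point): Point on top of the snap tab's pad, on its middle line, 28 mm behind the hinge (25 mm behind the rib's -x face): the place to press down. The pad is 40 mm wide (y) and 43 mm long from rib to tail (the last 11 mm is a 72 mm wide crossbar whose ends are the ears). Free, this point is 10 mm above the base plate. Below it the base plate has a 6 mm deep well.
- cover_tail (a point): Rearmost point of the cover: tail of the level tab, 78 mm behind the cover's origin, at the height of its underside. The cover is off its seat when this point is past the bay and the guide rails, beyond x = -40 mm in the scale's frame: a slide of 113 mm or more. About 130 mm leaves a good margin; beyond 200 mm the cover nears the edge of the base plate.
- tape_gun: Bystander: red hand tape dispenser with a brown tape roll and a black handle, about 270 mm long, 60 mm wide, 101 mm tall. Origin under its middle on the bench.
- fresh_cells: Bystander: cardboard tray 66 x 72 x 16 mm with four fresh cells. Origin under its middle.
- box_knife: Bystander: black box knife, blade retracted, 130 x 26 x 18 mm. Origin under its middle.
Things that resemble listed ones, but are neither listed nor needed, are in the scene too. Of the things like the cover, leave any that is green, red or white; of the rest the larger one is meant.

How it is judged:
By the outcome, as a careful person would: the job done as asked, in the order asked, and still so for the second after the job is handed in, with the robot touching nothing.
It also fails if it takes over 38 s, if anything falls off the work surface, if the arm or the gripper's body presses on something with over 40 N, if the wrist force passes 120 N, or if a joint passes its speed limit or range.

## Robot

A 6-joint arm with a two-finger parallel gripper is mounted at the origin on the work surface. World frame = base frame: x ahead of the robot, y to its left, z up, the work surface at z = 0. Lengths are in mm, angles in rad, forces in N, time in s.
With the tool pointing down it reaches from about 350 to 775 mm from the base axis. Payload 7.3 kg.
Tool frame: the origin (TCP) lies at the very end of the fingers, on their centre line; the grasp point (between the pads) lies 19 mm behind it; x points along the fingers, z is the direction in which the jaws open and shut, and the axes are right-handed (so a half turn about x gives the same grasp; the last joint's range is limited). The gripper opens to 92 mm and grips with 3 to 60 N. Pads are 19 mm wide; open, the fingers measure 130 mm over their backs; the gripper's body (75 mm by 190 mm) begins 47 mm behind the grasp point.
Start: joints at [-1.425, 0.342, 1.524, -0, 1.275, -0.146], TCP at [151.052, -502.82, 226.741] pointing down, gripper open.
Joint ranges: [-2.53, 2.53], [-0.77, 2.02], [0.04, 2.7], [-1, 4.14], [0.28, 2.66], [-3.11, 3.11]. Speed limits (rad/s): [2.57, 2.57, 3.14, 3.14, 3.14, 3.14].

## Interface

Orientations are given as [roll, pitch, yaw] about the fixed x, y, z axes, in that order (R = Rz(yaw) Ry(pitch) Rx(roll)).
In Python, from plant import * gives the robot as it stands.
- The arm moves only by the shell command python3 -m creep 'ROWS'. ROWS is JSON, a list of rows, each an object of numbers: "tx", "ty", "tz": the shift along the tool's x, y, z in cm; "wx", "wy", "wz": the turn, a rotation vector about the tool's x, y, z in rad; "gripper": the closure, from -1 (fully open) to 1 (shut). A call has 1 to 8 rows; each row is the pose to reach, as a shift and turn from the pose commanded when the call began, along the tool's axes at that moment; what a row does not reach only later rows make up. A row lasts 1/12 s, in which the tool goes at most 41.7 mm and 7.16 degrees, less where a joint would pass 70% of its speed; a pose out of reach is approached as far as the arm can. A call with a gripper value outside its range is refused whole. The fingers move at their own pace and stop on an object; the grip force is fixed at half the most. Time passes only in rows, so rows that repeat a pose let the fingers close. It gives the time, the measured TCP pose, the force and the opening at its end, in the units of the state.
- get_obs(): the state, without advancing time (a new reading comes with each control period).
- capture(name): name is "scene" or "top" or "wrist"; returns a dict with "frame" (480x640x3 uint8, red, green, blue), "z_map" (480x640 float32, mm along the optical axis (not along the pixel's ray), 0 where there is no reading), "vertical_fov" (degrees; the focal length in pixels is half the picture's height over the tangent of half this angle, whatever the lens; pixels are square), "cx", "cy" (the principal point, pixels), "xyz" and "rotation" of the camera in the world. Camera axes: x right, y down, z forward; pixel columns grow to the right and rows downward; lengths in mm; the calibration is good to about 2 mm. The wrist camera is an equidistant fisheye: a pixel r from the principal point sees the ray r / f radians off the axis. A picture is of the moment at which its call begins.
- close_job(): hands the job in, once; it reports no verdict.
The state is a dict: "time": time; "joint_positions": joint angles; "dq": joint speeds; "tau": joint torques, N m; "tool_pos": TCP position; "tcp_rot": TCP orientation; "contact_force": force on the tool from outside, world axes, zero at the start; "moment": the same for the moment, N m; "grip_width": finger opening in mm.
Only numpy, scipy, OpenCV 4.12 (cv2) and the standard library are available. Lean on these libraries where they do the work, as an engineer would, in place of code of your own. Each camera call takes 0.05 s, during which the arm holds its last target.

## Working session

There is one attempt and no reset: what is moved stays moved. The work goes in short steps, Python scripts to look and compute and a shell command to move; the robot and the scene stay as the last step left them, time stands still between calls to the robot, and variables do not carry over. Pictures are saved under pics/ and viewed, and the job is handed in when it is done.

```bash
ls; mkdir -p pics; python3 - <<'E'
from plant import *
import cv2
print(get_obs())
for n in ["scene","top","wrist"]:
    c=capture(n); cv2.imwrite(f"pics/{n}0.png",c["frame"][:,:,::-1]); print(n,c["vertical_fov"],c["cx"],c["cy"],c["xyz"],c["rotation"])
E
```

```text
pics
{'time': 0.0, 'joint_positions': array([-1.42501555e+00,  3.42700417e-01,  1.52502586e+00, -1.01401147e-05,
        1.27539250e+00, -1.46002559e-01]), 'dq': array([ 0.00142649,  0.00090829, -0.00099771,  0.00145717, -0.00160901,
        0.00013046]), 'tau': array([-1.53935867e-03, -4.31251645e+01, -2.44219530e+01,  7.17326417e-02,
        5.61624987e-02, -1.17650461e-04]), 'tool_pos': array([ 150.97863809, -502.39408236,  226.05345226]), 'tcp_rot': array([3.00194358, 1.56927016, 1.72293355]), 'contact_force': array([-0.23722626,  0.62541844, -0.27586146]), 'moment': array([-0.00391623,  0.03454956,  0.03598282]), 'grip_width': 91.75838649483202}
scene 53.92777314943642 324.549781091331 239.37161830605783 [1158.11252336  641.7554689   658.43873824] [-2.13479558 -0.01165404  2.40879449]
top 48.0372560049695 312.77064860059323 246.01605573660612 [ 363.50651691  -20.51338642 1100.88210203] [-2.95454345  0.00845026 -1.5409434 ]
wrist 65.70646984690485 318.7525529867786 236.26442222150382 [ 230.2344678  -478.32001551  385.19096789] [ 2.83453428e+00  1.46285777e-03 -1.27940714e+00]
```

View pics/scene0.png

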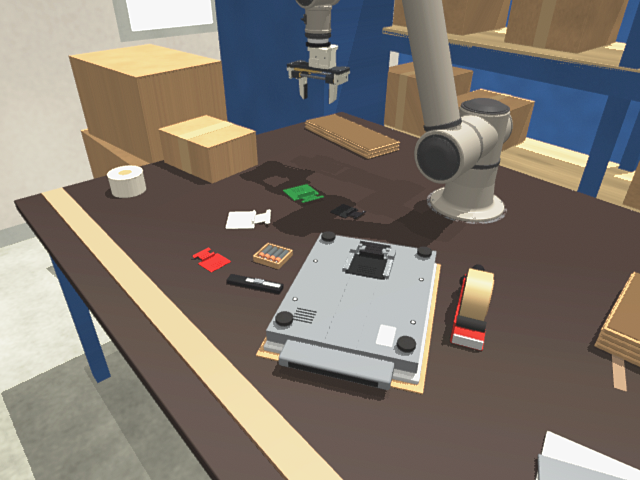

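View pics/top0.png

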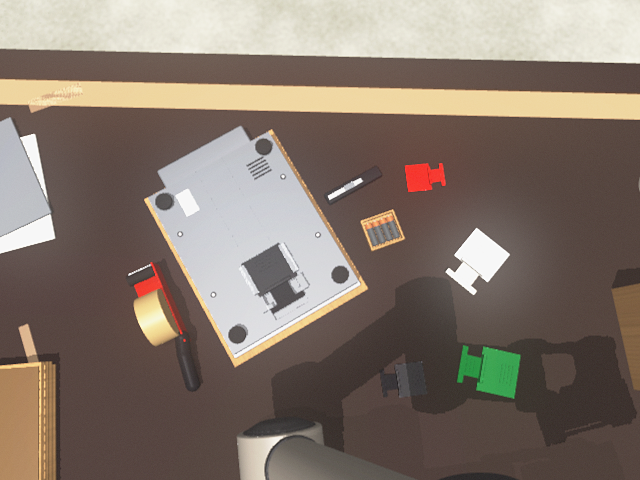

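View pics/wrist0.png

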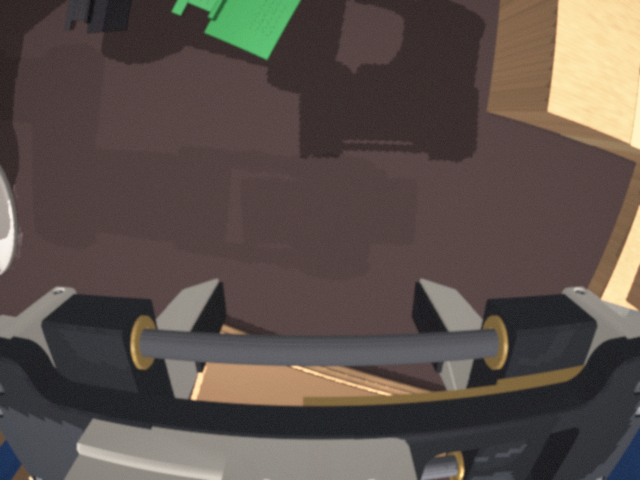

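The top view shows the scale with its display head at the upper left (200,155). The seated black cover is at (270,268), with its tab toward (287,300). Feet are near (164,201), (263,147), (340,274) and (237,333). The bystanders and decoys are all off the scale.

```bash
python3 - <<'E'
from plant import *
import cv2
f=capture("top")["frame"][:,:,::-1]
cv2.imwrite("pics/tc1.png",cv2.resize(f[120:370,130:380],(600,600),interpolation=cv2.INTER_CUBIC))
cv2.imwrite("pics/tc2.png",cv2.resize(f[235:335,225:325],(600,600),interpolation=cv2.INTER_CUBIC))
E
```

```text
(no output)
```

View pics/tc1.png

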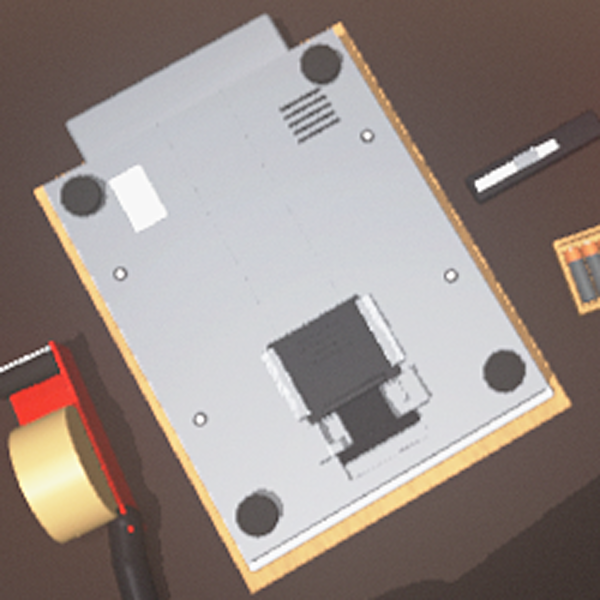

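View pics/tc2.png

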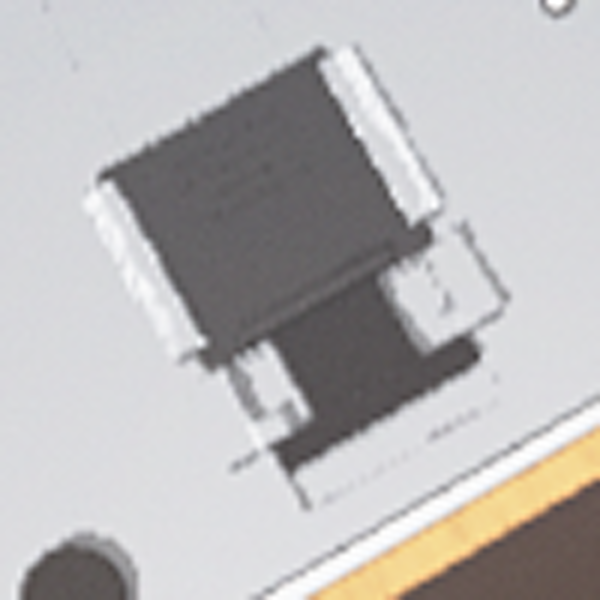

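```bash
cat > h.py <<'E'
from plant import *
import numpy as np, cv2
from scipy.spatial.transform import Rotation as R
def cam(c):
    f=240/np.tan(np.radians(c["vertical_fov"]/2)); return f,R.from_euler("xyz",c["rotation"]).as_matrix(),np.array(c["xyz"])
def toz(c,uv,z):
    f,M,t=cam(c); uv=np.atleast_2d(uv).astype(float)
    d=np.c_[(uv[:,0]-c["cx"])/f,(uv[:,1]-c["cy"])/f,np.ones(len(uv))]@M.T
    return t+d*((z-t[2])/d[:,2])[:,None]
def proj(c,P):
    f,M,t=cam(c); q=(np.atleast_2d(P)-t)@M
    if abs(c["vertical_fov"]-65.7)<.1:
        r=np.hypot(q[:,0],q[:,1]); th=np.arctan2(r,q[:,2]); return np.c_[c["cx"]+f*th*q[:,0]/r,c["cy"]+f*th*q[:,1]/r]
    return np.c_[c["cx"]+f*q[:,0]/q[:,2],c["cy"]+f*q[:,1]/q[:,2]]
def fit(A,B): # 2d rigid A->B
    a,b=A.mean(0),B.mean(0); H=(A-a).T@(B-b); th=np.arctan2(H[0,1]-H[1,0],H[0,0]+H[1,1])
    M=np.array([[np.cos(th),-np.sin(th)],[np.sin(th),np.cos(th)]]); return th,b-M@a,B-(A@M.T+(b-M@a))
E
python3 - <<'E'
from h import *
c=capture("top")
w=toz(c,[(164.2,201.7),(263.75,146.25),(340,274.2),(237.5,333.75)],68)
print(w.round(1))
A=np.array([[152,114],[152,-114],[-152,-114],[-152,114]],float)
print(fit(A,w[:,:2]))
# depth check of plate
f,M,t=cam(c)
for u,v in [(200,230),(250,200),(300,240)]:
    z=c["z_map"][v,u]; print(t+M@np.array([(u-c["cx"])/f*z,(v-c["cy"])/f*z,z]))
s=capture("scene"); th,o,_=fit(A,w[:,:2])
Mz=R.from_euler("z",th).as_matrix(); P=np.c_[A,np.full(4,68)]@Mz.T+[*o,0]
print(proj(s,P))
cv2.imwrite("pics/s1.png",cv2.resize(s["frame"][220:390,250:450,::-1],(800,680),interpolation=cv2.INTER_CUBIC)[:600])
tcp=get_obs()
print(R.from_euler("xyz",tcp["tcp_rot"]).as_matrix().round(3))
E
```

```text
[[639.9 291.9  68. ]
 [761.3  99.4  68. ]
 [504.7 -60.2  68. ]
 [385.4 131.6  68. ]]
(np.float64(0.5593369958827971), array([572.84882876, 115.68486446]), array([[-1.28007702, -1.05587495],
       [-0.86159491, -0.32573701],
       [ 0.24169836,  1.4029897 ],
       [ 1.89997358, -0.02137774]]))
[587.58617268 220.0811015   53.22726745]
[652.84138327 123.80660089  50.78668716]
[ 363.50651691  -20.51338642 1100.88210203]
[[406.61420132 340.23482028]
 [284.22723827 315.17254247]
 [328.08250149 233.47076906]
 [424.40556549 248.84153952]]
[[-0.     0.958  0.288]
 [ 0.     0.288 -0.958]
 [-1.     0.    -0.   ]]
```

View pics/s1.png

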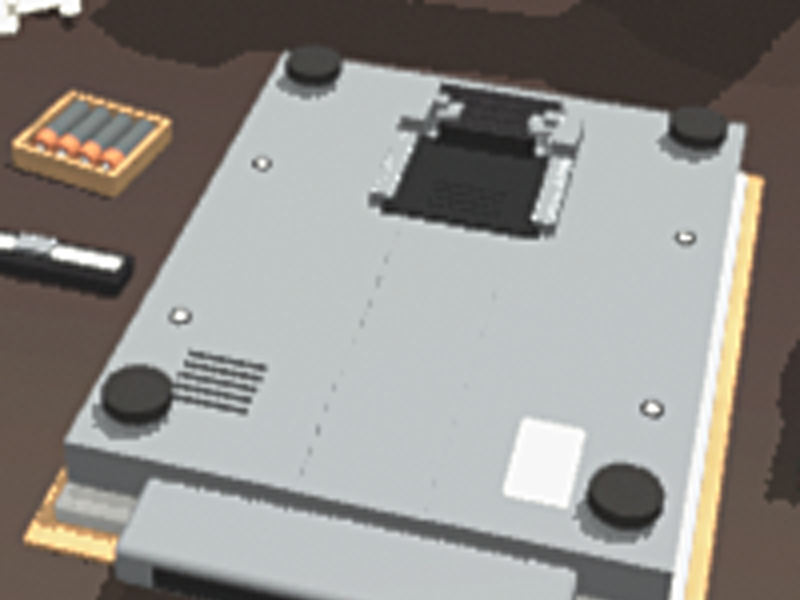

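The scene view agrees with the top fit to about 2 px. I'll move above the tab, closing the fingers and lining the jaws up with the scale's y axis.

```bash
cat >> h.py <<'E'
def sw(P,o=(572.85,115.68),th=0.5593):
    return np.atleast_2d(P)@R.from_euler("z",th).as_matrix().T+[*o,0]
def mv(target,th=0.5593):
    ob=get_obs(); M=R.from_euler("xyz",ob["tcp_rot"]).as_matrix(); p=ob["tool_pos"]
    X=np.array([0,0,-1.]); Z=R.from_euler("z",th).as_matrix()@[0,-1,0]; D=np.c_[X,np.cross(Z,X),Z]
    print("pos",p.round(1),"shift cm",((np.array(target)-p)@M/10).round(2).tolist(),"turn",R.from_matrix(M.T@D).as_rotvec().round(4).tolist(),"F",ob["contact_force"].round(2),ob["grip_width"],ob["time"])
E
python3 - <<'E'
from h import *
t=sw([-135,0,160])[0]; print(t); mv(t)
E
```

```text
[458.42039094  44.04994645 160.        ]
pos [ 151.  -502.7  226.5] shift cm [6.67, 45.17, -43.52] turn [-0.2675, -0.0004, -0.0001] F [-0.83 -0.03  0.25] 91.61918172441965 0.3
```

```bash
python3 -m creep '[{"ty":2.8,"tz":-2.7,"wx":-0.03,"gripper":1},{"ty":5.6,"tz":-5.4,"wx":-0.07,"gripper":1},{"ty":8.4,"tz":-8.1,"wx":-0.1,"gripper":1},{"ty":11.2,"tz":-10.8,"wx":-0.13,"gripper":1},{"ty":14,"tz":-13.5,"wx":-0.17,"gripper":1},{"ty":16.8,"tz":-16.2,"wx":-0.2,"gripper":1},{"ty":19.6,"tz":-18.9,"wx":-0.23,"gripper":1},{"ty":22.4,"tz":-21.6,"wx":-0.2675,"gripper":1}]'; python3 - <<'E'
from h import *
mv(sw([-135,0,160])[0])
E
```

```text
pos [ 151.  -502.7  226.5] shift cm [6.67, 45.17, -43.52] turn [-0.2675, -0.0004, -0.0001] F [-0.83 -0.03  0.25] 91.61918172441965 0.3validation failed for argument at $[0]...
```

The call was refused at row 0, probably because every row needs all of its fields.

```bash
python3 -m creep '[{"tx":0,"ty":2.8,"tz":-2.7,"wx":-0.03,"wy":0,"wz":0,"gripper":1},{"tx":0,"ty":5.6,"tz":-5.4,"wx":-0.07,"wy":0,"wz":0,"gripper":1},{"tx":0,"ty":8.4,"tz":-8.1,"wx":-0.1,"wy":0,"wz":0,"gripper":1},{"tx":0,"ty":11.2,"tz":-10.8,"wx":-0.13,"wy":0,"wz":0,"gripper":1},{"tx":0,"ty":14,"tz":-13.5,"wx":-0.17,"wy":0,"wz":0,"gripper":1},{"tx":0,"ty":16.8,"tz":-16.2,"wx":-0.2,"wy":0,"wz":0,"gripper":1},{"tx":0,"ty":19.6,"tz":-18.9,"wx":-0.23,"wy":0,"wz":0,"gripper":1},{"tx":0,"ty":22.4,"tz":-21.6,"wx":-0.2675,"wy":0,"wz":0,"gripper":1}]'; python3 - <<'E'
from h import *
mv(sw([-135,0,160])[0])
E
```

```text
time: 0.97
tool_pos: [303.9, -229.8, 226.9]
tcp_rot: [0.197, 1.57, -0.814]
contact_force: [0.3, -0.1, -0.3]
grip_width: 43.1
pos [ 303.9 -229.8  226.9] shift cm [6.68, 27.64, -14.99] turn [0.0009, 0.0007, -0.0001] F [ 0.26 -0.06 -0.34] 43.067788696347634 0.9667
```

```bash
python3 -m creep '[{"tx":0,"ty":3.4,"tz":-1.9,"wx":0,"wy":0,"wz":0,"gripper":1},{"tx":0,"ty":6.9,"tz":-3.7,"wx":0,"wy":0,"wz":0,"gripper":1},{"tx":0,"ty":10.3,"tz":-5.6,"wx":0,"wy":0,"wz":0,"gripper":1},{"tx":0,"ty":13.8,"tz":-7.5,"wx":0,"wy":0,"wz":0,"gripper":1},{"tx":1,"ty":17.2,"tz":-9.4,"wx":0,"wy":0,"wz":0,"gripper":1},{"tx":3,"ty":20.7,"tz":-11.2,"wx":0,"wy":0,"wz":0,"gripper":1},{"tx":5,"ty":24.1,"tz":-13.1,"wx":0,"wy":0,"wz":0,"gripper":1},{"tx":6.7,"ty":27.6,"tz":-15,"wx":0,"wy":0,"wz":0,"gripper":1}]';python3 -m creep '[{"tx":0,"ty":0,"tz":0,"wx":0,"wy":0,"wz":0,"gripper":1},{"tx":0,"ty":0,"tz":0,"wx":0,"wy":0,"wz":0,"gripper":1}]'; python3 - <<'E'
from h import *
mv(sw([-135,0,160])[0])
c=capture("wrist"); f=c["frame"][:,:,::-1].copy(); cv2.imwrite("pics/w2.png",f)
np.savez("w2.npz",**c)
F=sw([[152,114,68],[152,-114,68],[-152,-114,68],[-152,114,68]]); print(proj(c,F).round(1))
N=[(-114,-28,69),(-104,28,69),(-110,-28,69),(-110,28,69),(-35,-43,56),(-35,43,56),(-102,38,61.5),(-102,-38,61.5),(-40,38,61.5),(-40,-38,61.5),(-133,28,65),(-133,-28,65),(-141,28,65),(-141,-28,65),(180,140,52),(180,-140,52),(-180,140,52),(-180,-140,52)]
for n,q in zip(N,proj(c,sw(N))): print(n,q.round(1)); cv2.circle(f,tuple(int(x) for x in q.round()),2,(0,0,255),-1)
cv2.imwrite("pics/w2a.png",f)
E
```

```text
time: 1.63
tool_pos: [455.4, 39.0, 161.3]
tcp_rot: [0.321, 1.57, -0.69]
contact_force: [0.2, -0.7, 1.0]
grip_width: 0.4
time: 1.8
tool_pos: [454.7, 38.8, 161.0]
tcp_rot: [-2.149, 1.568, 3.127]
contact_force: [-0.9, -0.7, -0.2]
grip_width: 0.2
pos [454.7  38.8 161. ] shift cm [0.1, 0.59, -0.25] turn [0.0041, -0.0014, 0.0022] F [-0.91 -0.66 -0.22] 0.22725222067142375 1.8
[[ 170.7 -120.6]
 [ 465.  -120.5]
 [ 465.5  254.2]
 [ 167.4  252.9]]
(-114, -28, 69) [356.5 203.7]
(-104, 28, 69) [275.4 189.3]
(-110, -28, 69) [356.6 198.1]
(-110, 28, 69) [275.6 197.8]
(-35, -43, 56) [378.   90.9]
(-35, 43, 56) [255.2  90.7]
(-102, 38, 61.5) [262.6 184.7]
(-102, -38, 61.5) [369.9 185.1]
(-40, 38, 61.5) [261.1  96.9]
(-40, -38, 61.5) [372.   97.1]
(-133, 28, 65) [277.1 228.1]
(-133, -28, 65) [355.1 228.3]
(-141, 28, 65) [277.4 238.6]
(-141, -28, 65) [354.8 238.9]
(180, 140, 52) [ 152.7 -127.6]
(180, -140, 52) [ 483.6 -127.4]
(-180, 140, 52) [151.3 276.9]
(-180, -140, 52) [481.9 278.3]
```

View pics/w2a.png

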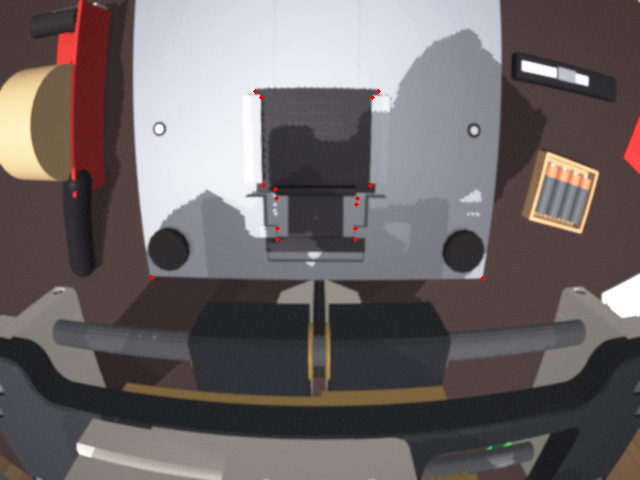

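The wrist view shows the seated cover at about (316,140), the tab between the lugs at (316,225), the feet at (168,249) and (462,250), and the closed fingers at (319,300). The projected model lies within a few pixels.

```bash
python3 - <<'E'
import cv2
f=cv2.imread("pics/w2.png"); cv2.imwrite("pics/w2b.png",cv2.resize(f[80:330,220:420],(640,800),interpolation=cv2.INTER_CUBIC)[:600])
a=cv2.resize(f[220:290,135:495],(800,156),interpolation=cv2.INTER_CUBIC);cv2.imwrite("pics/w2c.png",a)
cv2.imwrite("pics/w2d.png",cv2.resize(f[180:320,240:400],(800,700),interpolation=cv2.INTER_CUBIC)[:600])
E
```

```text
(no output)
```

View pics/w2b.png

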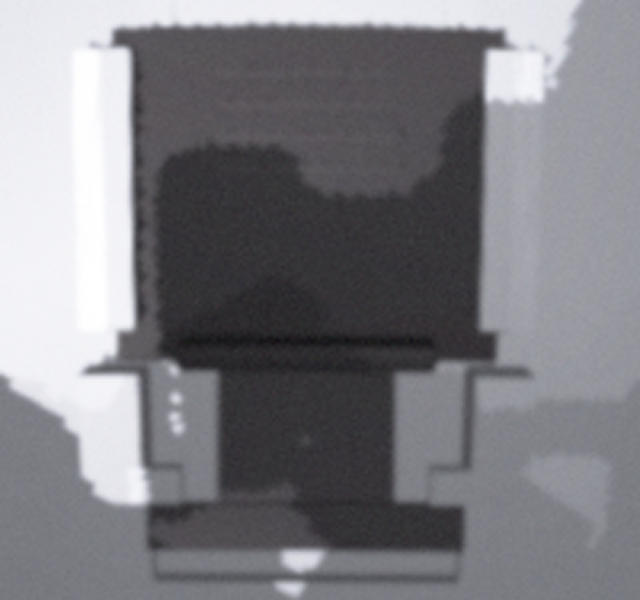

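View pics/w2d.png

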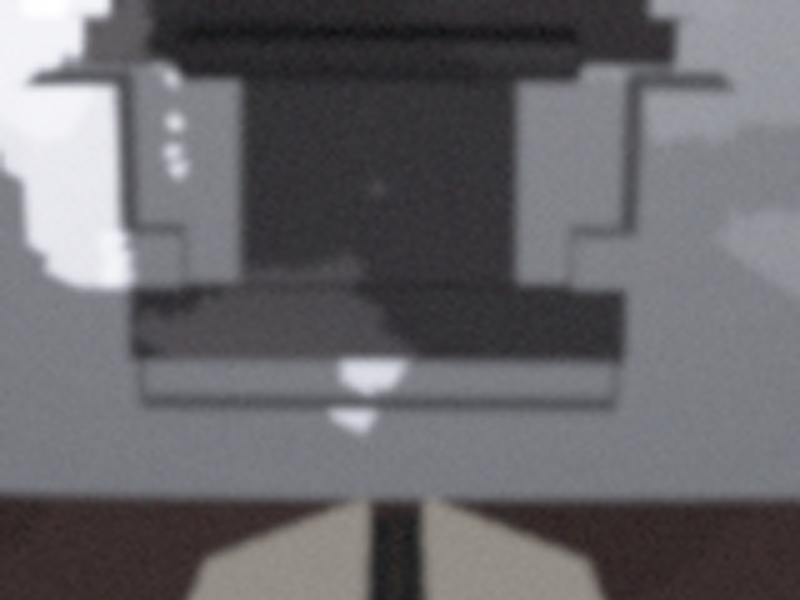

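```bash
python3 - <<'E'
from h import *
c=dict(np.load("w2.npz"))
for k in("vertical_fov","cx","cy"): c[k]=float(c[k])
N=[(-135,0,62),(-153,36,65.5),(-153,-36,65.5),(-142,36,63.5),(-142,-36,63.5),(-110,28,69),(-180,0,52),(-35,0,56),(-104,28,69),(-104,-28,69)]
for n,q in zip(N,proj(c,sw(N))): print(n,q.round(1))
f,M,t=cam(c); p=sw([-135,0,160])[0]
print(M.round(3),t)
E
```

```text
(-135, 0, 62) [316.1 229.6]
(-153, 36, 65.5) [267.1 254.3]
(-153, -36, 65.5) [365.1 254.7]
(-142, 36, 63.5) [266.9 239.3]
(-142, -36, 63.5) [365.4 239.6]
(-110, 28, 69) [275.6 197.8]
(-180, 0, 52) [316.1 280.6]
(-35, 0, 56) [316.5  89.5]
(-104, 28, 69) [275.4 189.3]
(-104, -28, 69) [356.9 189.6]
[[ 0.534 -0.805 -0.258]
 [-0.846 -0.509 -0.161]
 [-0.001  0.305 -0.952]] [525.09553649  83.46317107 319.86418253]
```

The wrist view and the model agree to about 1 mm, with a shift of roughly +1 mm in scale x. Next I descend to just above the tab.

```bash
sed -i 's/o=(572.85,115.68)/o=(573.7,116.2)/' h.py; python3 - <<'E'
from h import *
mv(sw([-135,0,70])[0])
E
```

```text
pos [454.8  37.6 161.8] shift cm [9.18, 0.76, -0.35] turn [0.0022, -0.0004, 0.0012] F [ 0.3  -0.38 -0.1 ] 0.4350942966364828 1.85
```

```bash
python3 -m creep '[{"tx":2,"ty":0.7,"tz":-0.3,"wx":0.002,"wy":0,"wz":0,"gripper":1},{"tx":5,"ty":0.7,"tz":-0.3,"wx":0.002,"wy":0,"wz":0,"gripper":1},{"tx":7.5,"ty":0.7,"tz":-0.3,"wx":0.002,"wy":0,"wz":0,"gripper":1},{"tx":9.1,"ty":0.7,"tz":-0.3,"wx":0.002,"wy":0,"wz":0,"gripper":1},{"tx":9.1,"ty":0.7,"tz":-0.3,"wx":0.002,"wy":0,"wz":0,"gripper":1},{"tx":9.1,"ty":0.7,"tz":-0.3,"wx":0.002,"wy":0,"wz":0,"gripper":1}]'; python3 - <<'E'
from h import *
import h
P=[];Fs=[]
for i in range(8):
    c=capture("wrist"); o=get_obs(); P.append(o["tool_pos"]); Fs.append(o["contact_force"])
P=np.array(P); print(P.mean(0).round(2),P.std(0).round(2),np.mean(Fs,0).round(2),np.std(Fs,0).round(2))
print((P.mean(0)-sw([-135,0,70])[0])@R.from_euler("z",.5593).as_matrix())
mv(sw([-135,0,57])[0])
f=c["frame"][:,:,::-1]; cv2.imwrite("pics/w3.png",cv2.resize(f[60:360,160:480],(800,750),interpolation=cv2.INTER_CUBIC)[150:])
s=capture("scene")["frame"][215:315,320:440,::-1]; cv2.imwrite("pics/s3.png",cv2.resize(s,(720,600),interpolation=cv2.INTER_CUBIC))
E
```

```text
time: 2.35
tool_pos: [459.2, 42.2, 71.7]
tcp_rot: [-1.613, 1.57, -2.629]
contact_force: [-0.1, 0.3, 1.0]
grip_width: 0.5
[460.11  42.91  72.4 ] [0.25 0.31 0.32] [ 0.03  0.03 -0.07] [0.44 0.41 0.64]
[-0.17078795 -1.85160429  2.39680713]
pos [459.7  43.3  71.8] shift cm [1.48, 0.03, -0.13] turn [-0.0019, 0.0009, -0.001] F [-0.09  0.92 -0.5 ] 0.4771407557867597 2.75
```

View pics/w3.png

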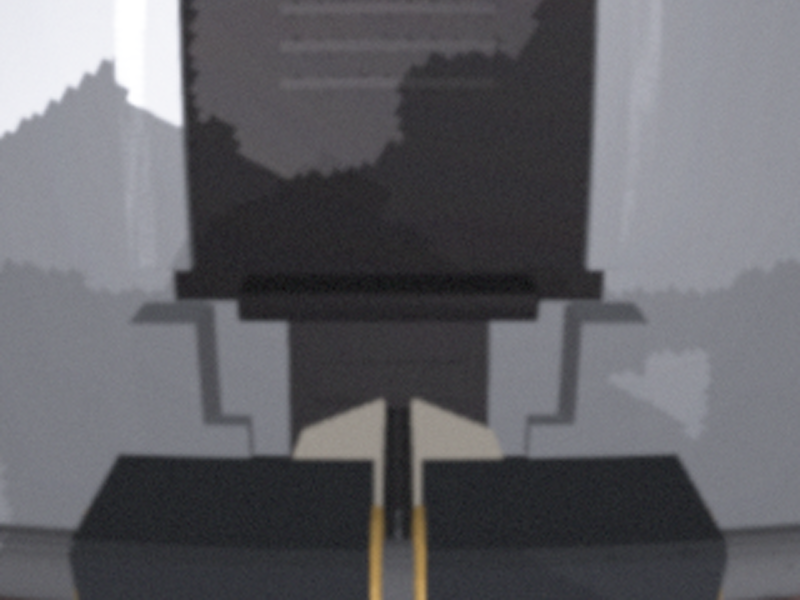

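View pics/s3.png

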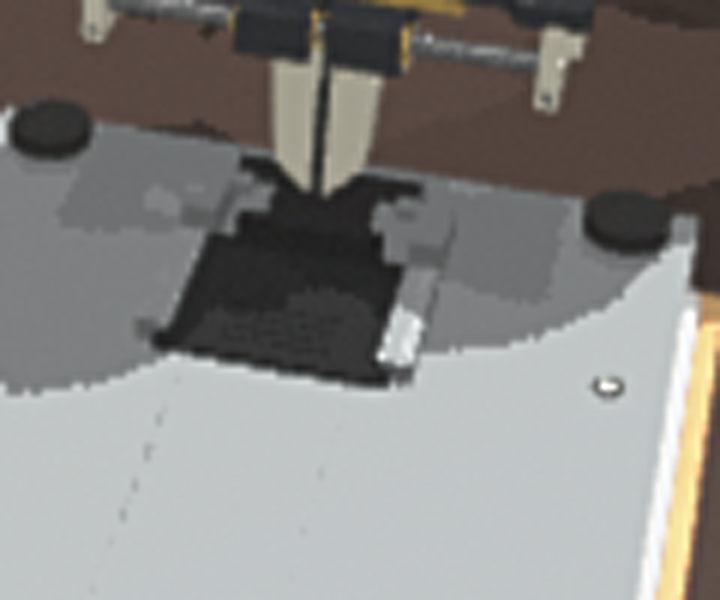

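The wrist view shows a narrow closed tip about 2 mm to −y of the tab's middle, matching the measured −1.85 mm. I'll correct y and open the jaws to about 20 mm, still within the 40 mm pad, so the rib gets a steady two-point push. Then I'll approach.

```bash
python3 -m creep '[{"tx":0,"ty":0,"tz":-0.19,"wx":0,"wy":0,"wz":0,"gripper":0.57},{"tx":0,"ty":0,"tz":-0.19,"wx":0,"wy":0,"wz":0,"gripper":0.57},{"tx":0,"ty":0,"tz":-0.19,"wx":0,"wy":0,"wz":0,"gripper":0.57},{"tx":0.4,"ty":0,"tz":-0.19,"wx":0,"wy":0,"wz":0,"gripper":0.57},{"tx":0.4,"ty":0,"tz":-0.19,"wx":0,"wy":0,"wz":0,"gripper":0.57},{"tx":0.4,"ty":0,"tz":-0.19,"wx":0,"wy":0,"wz":0,"gripper":0.57}]'; cat >> h.py <<'E'
def avg(n=8,name="wrist"):
    P=[];Fs=[]
    for i in range(n):
        c=capture(name); o=get_obs(); P.append(o["tool_pos"]); Fs.append(o["contact_force"])
    p=np.mean(P,0); M=R.from_euler("z",.5593).as_matrix()
    print("t",o["time"],"scale-frame tip",((p-[573.7,116.2,0])@M).round(2),"F scale axes",(np.mean(Fs,0)@M).round(2),"grip",o["grip_width"]); return c
E
python3 - <<'E'
from h import *
c=avg()
f=c["frame"][:,:,::-1]; cv2.imwrite("pics/w4.png",cv2.resize(f[120:360,160:480],(800,600),interpolation=cv2.INTER_CUBIC))
E
```

```text
time: 3.3
tool_pos: [458.1, 45.0, 66.8]
tcp_rot: [-2.09, 1.57, -3.104]
contact_force: [-0.0, 0.4, -0.1]
grip_width: 20.0
t 3.7 scale-frame tip [-135.58    0.81   67.14] F scale axes [-0.02 -0.09  0.12] grip 19.989013266004388
```

View pics/w4.png

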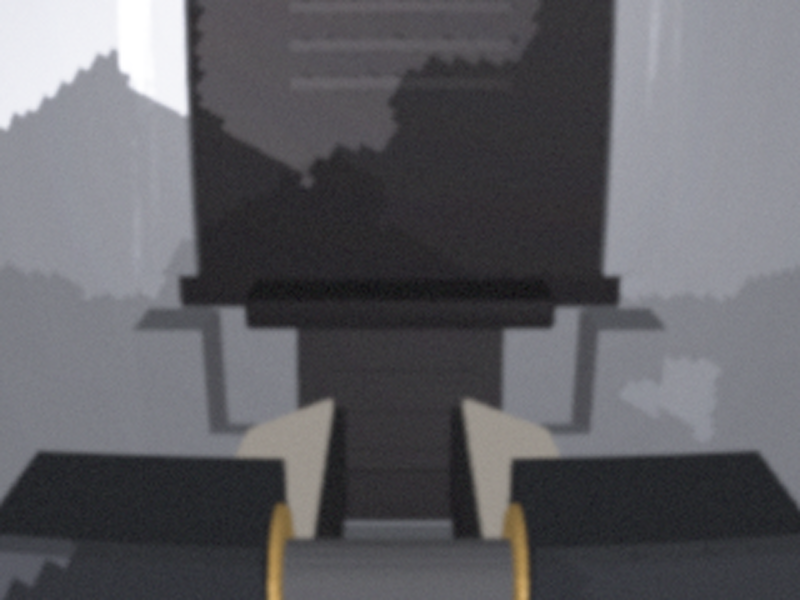

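The two tips (333 and 463) now straddle the tab's middle at 400. Next I press.

```bash
python3 -m creep '[{"tx":0.2,"ty":0,"tz":0,"wx":0,"wy":0,"wz":0,"gripper":0.57},{"tx":0.4,"ty":0,"tz":0,"wx":0,"wy":0,"wz":0,"gripper":0.57},{"tx":0.5,"ty":0,"tz":0,"wx":0,"wy":0,"wz":0,"gripper":0.57},{"tx":0.6,"ty":0,"tz":0,"wx":0,"wy":0,"wz":0,"gripper":0.57},{"tx":0.7,"ty":0,"tz":0,"wx":0,"wy":0,"wz":0,"gripper":0.57},{"tx":0.7,"ty":0,"tz":0,"wx":0,"wy":0,"wz":0,"gripper":0.57}]'; python3 - <<'E'
from h import *
c=avg(6)
E
```

```text
time: 4.2
tool_pos: [458.2, 44.8, 60.1]
tcp_rot: [-1.512, 1.57, -2.525]
contact_force: [-1.6, -1.8, 3.5]
grip_width: 19.5
t 4.5 scale-frame tip [-135.66    0.82   60.2 ] F scale axes [-2.15 -0.44  3.54] grip 19.711119144114953
```

Contact at about 3.5 N, as expected. I'll press on to about 4.5 mm above the plate.

```bash
python3 -m creep '[{"tx":0.1,"ty":0,"tz":0,"wx":0,"wy":0,"wz":0,"gripper":0.57},{"tx":0.2,"ty":0,"tz":0,"wx":0,"wy":0,"wz":0,"gripper":0.57},{"tx":0.3,"ty":0,"tz":0,"wx":0,"wy":0,"wz":0,"gripper":0.57},{"tx":0.37,"ty":0,"tz":0,"wx":0,"wy":0,"wz":0,"gripper":0.57},{"tx":0.37,"ty":0,"tz":0,"wx":0,"wy":0,"wz":0,"gripper":0.57}]'; python3 - <<'E'
from h import *
c=avg(6)
f=c["frame"][:,:,::-1]; cv2.imwrite("pics/w5.png",cv2.resize(f[120:360,160:480],(800,600),interpolation=cv2.INTER_CUBIC))
E
```

```text
time: 4.92
tool_pos: [458.3, 44.9, 56.4]
tcp_rot: [-1.508, 1.571, -2.522]
contact_force: [-1.8, -2.5, 4.3]
grip_width: 19.7
t 5.2167 scale-frame tip [-135.67    0.84   56.46] F scale axes [-2.82 -0.34  4.51] grip 19.604479162746575
```

View pics/w5.png

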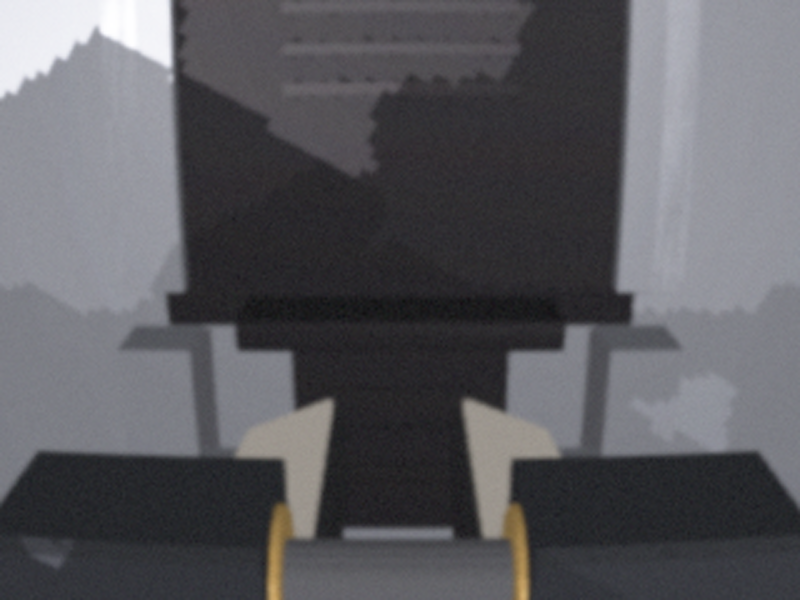

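```bash
python3 -m creep '[{"tx":0,"ty":0.3,"tz":0,"wx":0,"wy":0,"wz":0,"gripper":0.57},{"tx":0,"ty":0.6,"tz":0,"wx":0,"wy":0,"wz":0,"gripper":0.57},{"tx":0,"ty":0.9,"tz":0,"wx":0,"wy":0,"wz":0,"gripper":0.57},{"tx":0,"ty":1.2,"tz":0,"wx":0,"wy":0,"wz":0,"gripper":0.57},{"tx":0,"ty":1.2,"tz":0,"wx":0,"wy":0,"wz":0,"gripper":0.57}]'; python3 - <<'E'
from h import *
c=avg(4)
f=c["frame"][:,:,::-1]; cv2.imwrite("pics/w6.png",cv2.resize(f[120:360,160:480],(800,600),interpolation=cv2.INTER_CUBIC))
E
```

```text
time: 5.63
tool_pos: [468.9, 51.6, 56.7]
tcp_rot: [1.174, 1.571, 0.161]
contact_force: [-2.5, -1.7, 7.4]
grip_width: 19.5
t 5.8333 scale-frame tip [-123.05    0.84   56.72] F scale axes [-2.7   0.56  6.35] grip 19.73715318998697
```

View pics/w6.png

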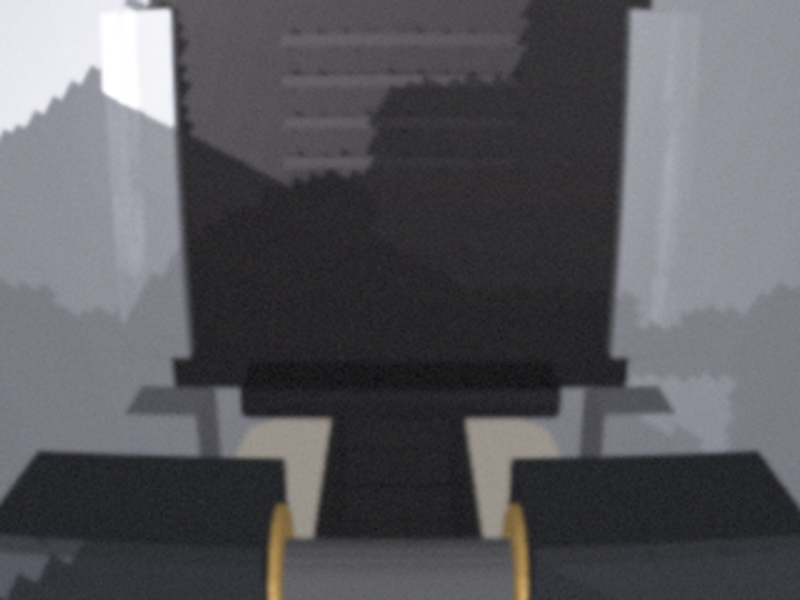

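The finger is almost at the rib, the cover is unmoved and the tab is held. I'll continue slowly until it moves.

```bash
python3 -m creep '[{"tx":0.04,"ty":0.2,"tz":0,"wx":0,"wy":0,"wz":0,"gripper":0.57},{"tx":0.04,"ty":0.4,"tz":0,"wx":0,"wy":0,"wz":0,"gripper":0.57},{"tx":0.04,"ty":0.6,"tz":0,"wx":0,"wy":0,"wz":0,"gripper":0.57},{"tx":0.04,"ty":0.8,"tz":0,"wx":0,"wy":0,"wz":0,"gripper":0.57},{"tx":0.04,"ty":1.0,"tz":0,"wx":0,"wy":0,"wz":0,"gripper":0.57}]'; python3 - <<'E'
from h import *
c=avg(4)
f=c["frame"][:,:,::-1]; cv2.imwrite("pics/w7.png",cv2.resize(f[120:360,160:480],(800,600),interpolation=cv2.INTER_CUBIC))
E
```

```text
time: 6.25
tool_pos: [476.6, 56.5, 56.4]
tcp_rot: [-1.738, 1.569, -2.751]
contact_force: [-5.1, -4.0, 10.5]
grip_width: 19.8
t 6.45 scale-frame tip [-113.64    0.91   56.46] F scale axes [-5.15  0.76  9.78] grip 19.71490994400065
```

View pics/w7.png

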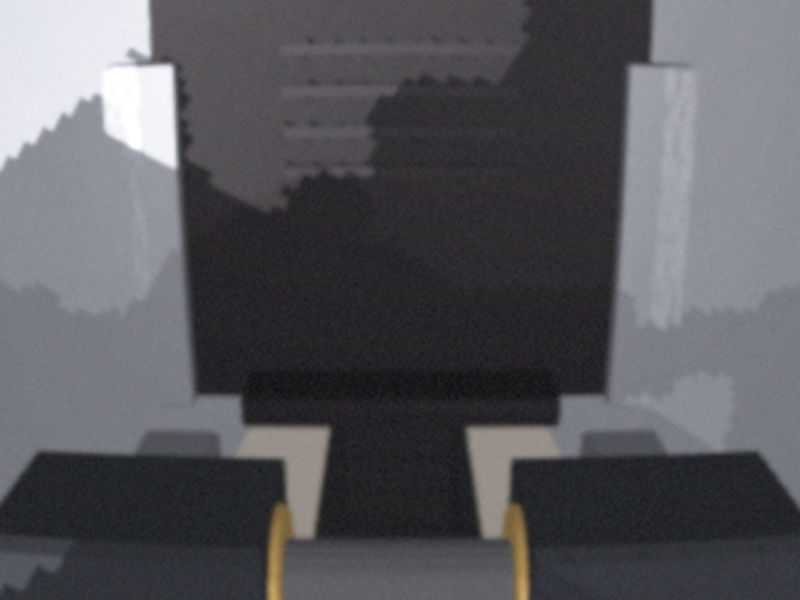

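The cover has released and moved about 7 mm, with the front of the rails at (140,65) now showing. I'll keep the tab down for another 24 mm.

```bash
python3 -m creep '[{"tx":0,"ty":0.3,"tz":0,"wx":0,"wy":0,"wz":0,"gripper":0.57},{"tx":0,"ty":0.6,"tz":0,"wx":0,"wy":0,"wz":0,"gripper":0.57},{"tx":0,"ty":0.9,"tz":0,"wx":0,"wy":0,"wz":0,"gripper":0.57},{"tx":0,"ty":1.2,"tz":0,"wx":0,"wy":0,"wz":0,"gripper":0.57},{"tx":0,"ty":1.5,"tz":0,"wx":0,"wy":0,"wz":0,"gripper":0.57},{"tx":0,"ty":1.8,"tz":0,"wx":0,"wy":0,"wz":0,"gripper":0.57},{"tx":0,"ty":2.1,"tz":0,"wx":0,"wy":0,"wz":0,"gripper":0.57},{"tx":0,"ty":2.4,"tz":0,"wx":0,"wy":0,"wz":0,"gripper":0.57}]'; python3 - <<'E'
from h import *
c=avg(4)
f=c["frame"][:,:,::-1]; cv2.imwrite("pics/w8.png",cv2.resize(f[60:360,120:520],(800,600),interpolation=cv2.INTER_CUBIC))
E
```

```text
time: 7.12
tool_pos: [497.5, 69.4, 56.5]
tcp_rot: [-1.22, 1.571, -2.233]
contact_force: [-3.7, -3.0, 7.8]
grip_width: 19.6
t 7.3167 scale-frame tip [-88.74   0.68  56.48] F scale axes [-1.93  0.37  6.99] grip 19.885249319313754
```

View pics/w8.png

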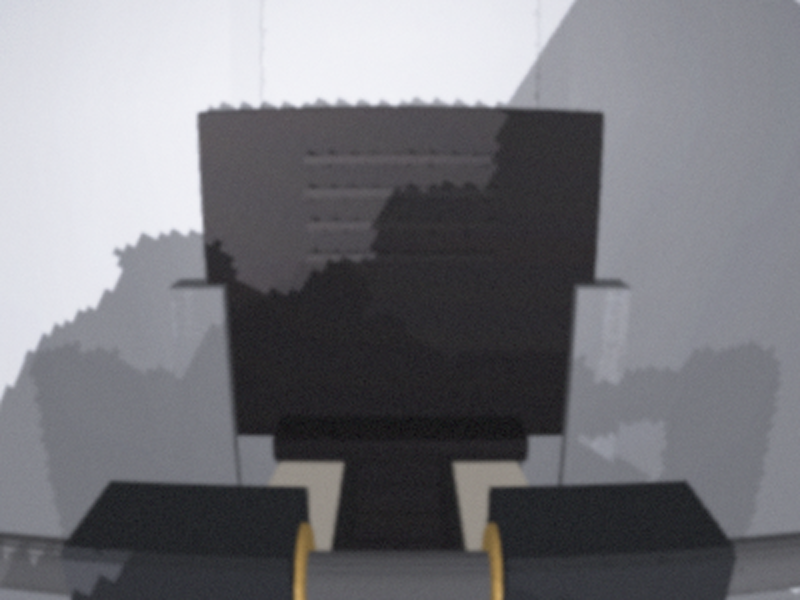

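About 32 mm of slide, and the ears are past the lugs. I'll ease the pressure off by 4 mm in height and push on along +x.

```bash
python3 -m creep '[{"tx":-0.1,"ty":0.3,"tz":0,"wx":0,"wy":0,"wz":0,"gripper":0.57},{"tx":-0.2,"ty":0.7,"tz":0,"wx":0,"wy":0,"wz":0,"gripper":0.57},{"tx":-0.3,"ty":1.1,"tz":0,"wx":0,"wy":0,"wz":0,"gripper":0.57},{"tx":-0.4,"ty":1.6,"tz":0,"wx":0,"wy":0,"wz":0,"gripper":0.57},{"tx":-0.4,"ty":2.1,"tz":0,"wx":0,"wy":0,"wz":0,"gripper":0.57},{"tx":-0.4,"ty":2.6,"tz":0,"wx":0,"wy":0,"wz":0,"gripper":0.57},{"tx":-0.4,"ty":3.1,"tz":0,"wx":0,"wy":0,"wz":0,"gripper":0.57},{"tx":-0.4,"ty":3.6,"tz":0,"wx":0,"wy":0,"wz":0,"gripper":0.57}]'; python3 - <<'E'
from h import *
c=avg(4)
f=c["frame"][:,:,::-1]; cv2.imwrite("pics/w9.png",cv2.resize(f[60:360,120:520],(800,600),interpolation=cv2.INTER_CUBIC))
E
```

```text
time: 7.98
tool_pos: [528.4, 88.6, 60.1]
tcp_rot: [-0.123, 1.571, -1.137]
contact_force: [-1.8, 0.1, 2.2]
grip_width: 19.8
t 8.1833 scale-frame tip [-52.67   0.6   60.04] F scale axes [ 0.68 -0.2   0.71] grip 19.405448861832795
```

View pics/w9.png

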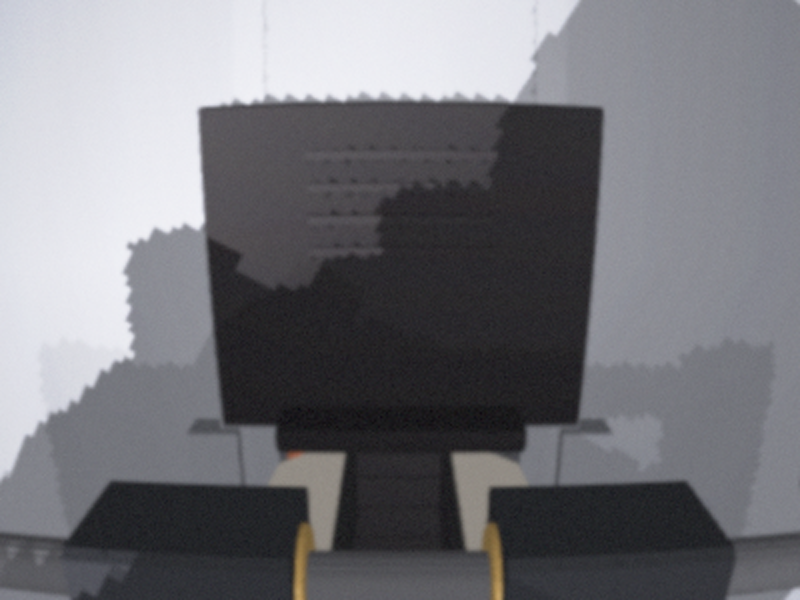

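The cover is straight and clear of most of the rails, with the force near zero. I'll keep pushing.

```bash
python3 -m creep '[{"tx":0,"ty":0.3,"tz":0,"wx":0,"wy":0,"wz":0,"gripper":0.57},{"tx":0,"ty":0.7,"tz":0,"wx":0,"wy":0,"wz":0,"gripper":0.57},{"tx":0,"ty":1.2,"tz":0,"wx":0,"wy":0,"wz":0,"gripper":0.57},{"tx":0,"ty":1.7,"tz":0,"wx":0,"wy":0,"wz":0,"gripper":0.57},{"tx":0,"ty":2.2,"tz":0,"wx":0,"wy":0,"wz":0,"gripper":0.57},{"tx":0,"ty":2.7,"tz":0,"wx":0,"wy":0,"wz":0,"gripper":0.57},{"tx":0,"ty":3.1,"tz":0,"wx":0,"wy":0,"wz":0,"gripper":0.57},{"tx":0,"ty":3.4,"tz":0,"wx":0,"wy":0,"wz":0,"gripper":0.57}]'; python3 - <<'E'
from h import *
c=avg(4)
f=c["frame"][:,:,::-1]; cv2.imwrite("pics/w10.png",cv2.resize(f[60:360,120:520],(800,600),interpolation=cv2.INTER_CUBIC))
E
```

```text
time: 8.85
tool_pos: [557.3, 106.6, 60.1]
tcp_rot: [0.447, 1.571, -0.566]
contact_force: [-0.9, -0.2, 1.6]
grip_width: 20.0
t 9.05 scale-frame tip [-19.03   0.59  60.04] F scale axes [ 0.18 -0.4   0.83] grip 19.65403755727688
```

View pics/w10.png

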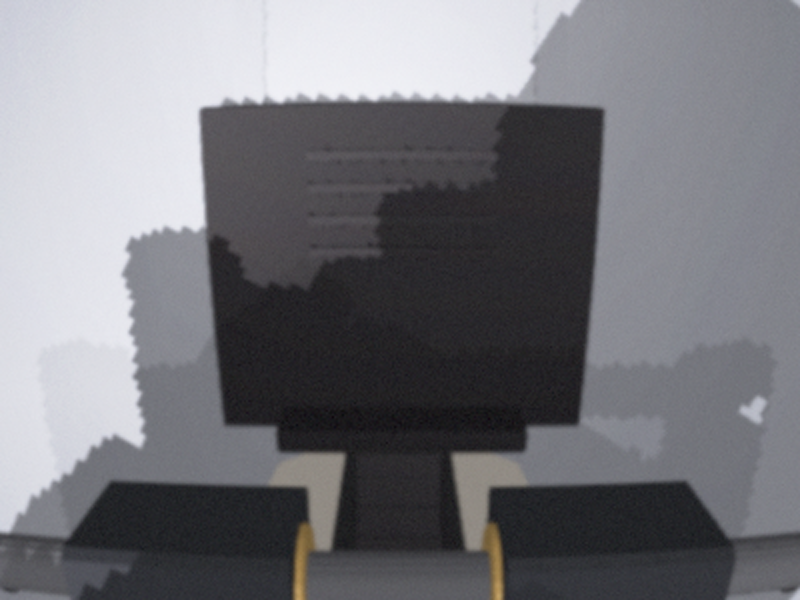

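```bash
python3 -m creep '[{"tx":0,"ty":0.3,"tz":0,"wx":0,"wy":0,"wz":0,"gripper":0.57},{"tx":0,"ty":0.7,"tz":0,"wx":0,"wy":0,"wz":0,"gripper":0.57},{"tx":0,"ty":1.2,"tz":0,"wx":0,"wy":0,"wz":0,"gripper":0.57},{"tx":0,"ty":1.7,"tz":0,"wx":0,"wy":0,"wz":0,"gripper":0.57},{"tx":0,"ty":2.2,"tz":0,"wx":0,"wy":0,"wz":0,"gripper":0.57},{"tx":0,"ty":2.7,"tz":0,"wx":0,"wy":0,"wz":0,"gripper":0.57},{"tx":0,"ty":3.1,"tz":0,"wx":0,"wy":0,"wz":0,"gripper":0.57},{"tx":0,"ty":3.5,"tz":0,"wx":0,"wy":0,"wz":0,"gripper":0.57}]'; python3 - <<'E'
from h import *
c=avg(4)
E
```

```text
time: 9.72
tool_pos: [586.9, 125.1, 60.1]
tcp_rot: [-0.816, 1.571, -1.829]
contact_force: [-1.0, -0.6, 2.3]
grip_width: 19.5
t 9.9167 scale-frame tip [16.1   0.52 60.05] F scale axes [ 0.1  -0.29  0.89] grip 20.052322546154354
```

Next I back off the rib a little, rise straight up, and pull back to look.

```bash
python3 -m creep '[{"tx":-0.1,"ty":-0.2,"tz":0,"wx":0,"wy":0,"wz":0,"gripper":0.57},{"tx":-0.5,"ty":-0.3,"tz":0,"wx":0,"wy":0,"wz":0,"gripper":0.57},{"tx":-1.2,"ty":-0.3,"tz":0,"wx":0,"wy":0,"wz":0,"gripper":0.57},{"tx":-3,"ty":-0.5,"tz":0,"wx":0,"wy":0,"wz":0,"gripper":0.57},{"tx":-6,"ty":-1,"tz":0,"wx":0,"wy":0,"wz":0,"gripper":0.57},{"tx":-9,"ty":-3,"tz":0,"wx":0,"wy":0,"wz":0,"gripper":0.57},{"tx":-11,"ty":-6,"tz":0,"wx":0,"wy":0,"wz":0,"gripper":0.57},{"tx":-12,"ty":-9,"tz":0,"wx":0,"wy":0,"wz":0,"gripper":0.57}]'; python3 -m creep '[{"tx":0,"ty":-3,"tz":0,"wx":0,"wy":0,"wz":0,"gripper":0.57},{"tx":0,"ty":-6,"tz":0,"wx":0,"wy":0,"wz":0,"gripper":0.57},{"tx":0,"ty":-6,"tz":0,"wx":0,"wy":0,"wz":0,"gripper":0.57}]'; python3 - <<'E'
from h import *
c=avg(2); f=c["frame"][:,:,::-1].copy()
N=[(-40,36,52),(-40,-36,52)]
print(proj(c,sw(N)).round(1))
cv2.imwrite("pics/w11.png",f)
s=capture("scene"); cv2.imwrite("pics/s11.png",cv2.resize(s["frame"][210:390,240:480,::-1],(800,600),interpolation=cv2.INTER_CUBIC))
E
```

```text
time: 10.58
tool_pos: [510.6, 76.9, 183.5]
tcp_rot: [0.989, 1.565, -0.024]
contact_force: [0.4, -1.3, 0.5]
grip_width: 20.0
time: 10.83
tool_pos: [454.8, 43.9, 180.7]
tcp_rot: [-1.837, 1.568, -2.852]
contact_force: [0.1, 0.4, 0.6]
grip_width: 19.7
t 10.9333 scale-frame tip [-135.7     0.81  181.13] F scale axes [0.32 0.46 0.17] grip 19.66127582814233
[[272.9 105.4]
 [367.2 105.1]]
```

View pics/w11.png

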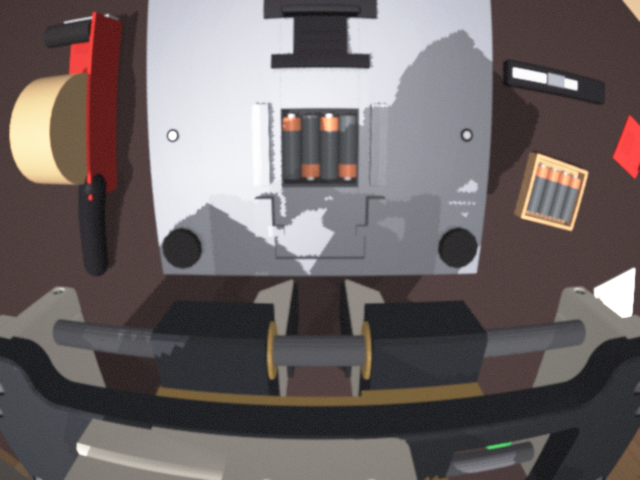

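View pics/s11.png

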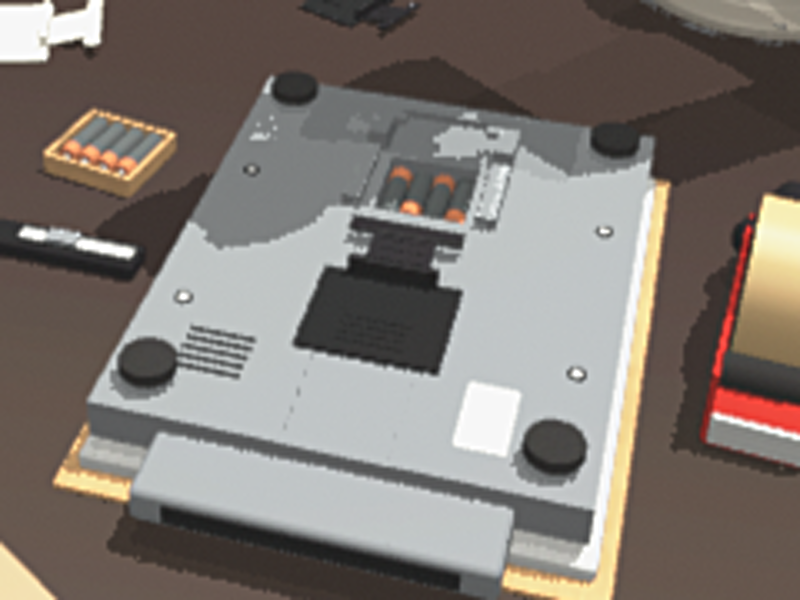

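```bash
python3 - <<'E'
from h import *
c=capture("wrist")
for x in (-35,-25,-20,-15): print(x,proj(c,sw([(x,36,65.5),(x,-36,65.5)])).round(1).tolist())
t=capture("top"); cv2.imwrite("pics/t11.png",t["frame"][:,:,::-1])
# lie flat: heights of cover plate from scene depth
s=capture("scene"); f,M,o=cam(s)
for u,v in [(345,300),(355,306),(365,312),(370,300)]:
    z=s["z_map"][v,u]; p=o+M@np.array([(u-s["cx"])/f*z,(v-s["cy"])/f*z,z]); print((p-[573.7,116.2,0])@R.from_euler("z",.5593).as_matrix())
E
```

```text
-35 [[269.8, 101.6], [368.6, 101.4]]
-25 [[269.6, 88.3], [368.7, 88.0]]
-20 [[269.6, 81.6], [368.7, 81.3]]
-15 [[269.6, 75.0], [368.7, 74.7]]
[ 58.26264485 -19.69059466  53.40703573]
[72.23556698  3.86883081 54.98920486]
[84.66235039 26.40205139 55.60907028]
[44.54008832 28.27357682 53.99019273]
```

View pics/t11.png

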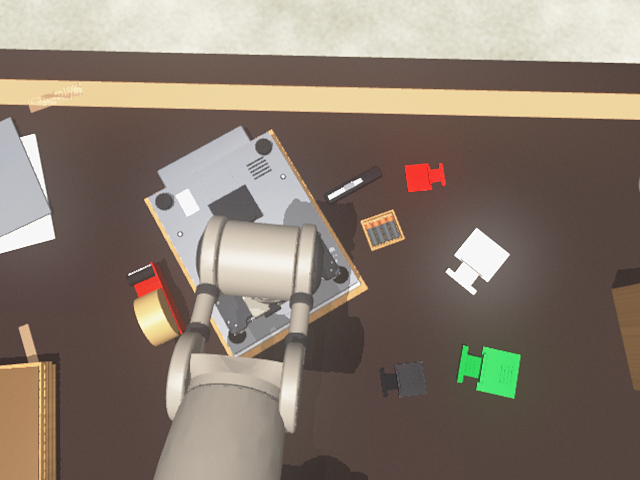

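The tail is at scale x of about −10 mm, well past −40 mm. The cover lies flat and the bystanders haven't moved, so I'm handing in.

```bash
python3 -c "
from plant import *
print(close_job())"
```

```text
the job is handed in; nothing more can be done
None
```

The cover is off its seat and lying flat on the scale's base plate, and I handed the job in at about 11 s of the 38 s allowed.

I pressed the snap tab in with about 4.5 N, at 4.5 mm above the plate, then moved forward onto the rib. The tab stayed down for the first 30 mm or so of sliding, with downward force reaching about 10 N next to the rib. That is slightly above the 6 to 9 N you gave. After that I eased off by about 4 mm and pushed the cover straight along +x before withdrawing. The jaws were about 20 mm open so that two fingertips pushed the rib, and nothing was gripped.

**Last checks:**
- **Slide:** about 140 mm. The tail is at scale x of about −10 mm (−40 mm needed), and the front edge is about 70 mm short of the plate's +x edge.
- **Lying flat:** depth readings on the cover's top were 53 to 56 mm, which fits a cover lying flat, allowing for about 2 mm of camera calibration error.
- **Bystanders:** the tape gun, knife and fresh cells look unmoved in the pictures.
- **Robot:** clear of everything, with contact force near zero.
- **Disagreements:** the cameras differed by about 1 to 3 mm on the scale's position, which I corrected from the wrist view. The slide also came out about 10 mm longer than the 130 mm suggested.
- **Refused call:** the first move call was rejected for missing fields, and nothing moved.

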